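# Pack the check-sample caddy for the spectrometer

## Robot

A 6-joint arm with a two-finger parallel gripper is mounted at the origin on the work surface. World frame = base frame: x ahead of the robot, y to its left, z up, the work surface at z = 0. Lengths are in mm, angles in rad, forces in N, time in s.
With the tool pointing down it reaches from about 350 to 775 mm from the base axis. Payload 5.5 kg.
Tool frame: the origin (TCP) lies at the very end of the fingers, on their centre line; the grasp point (between the pads) lies env.grip_depth behind it (env.grip_depth is the distance from the TCP to the grasp point, in mm); z points along the fingers, y is the line along which they close (so a half turn about z gives the same grasp; the last joint's range is limited). The gripper opens to 85 mm and grips with 20 to 120 N. Pads are 22 mm wide; open, the fingers measure 114 mm over their backs; the gripper's body (76 mm by 85 mm) begins 54 mm behind the grasp point. The pads swing forward as they close: fully open they stand 13 mm farther back than shut.
Start: joints at [-1.271, 0.313, 0.046, 1.304, 0, 1.431], TCP at [244.813, -520.325, 231.323] pointing down, gripper open.
Joint ranges: [-2.76, 2.76], [-0.86, 1.69], [-1.03, 1.26], [-2.2, 2.34], [-1.47, 1.5], [-3.14, 3.14]. Speed limits (rad/s): [2.57, 2.57, 3.14, 3.14, 3.14, 3.14].

## Interface

Orientations are given as a unit quaternion [w, x, y, z].
In Python, from cell import env, camrig, get_obs gives the robot as it stands (env), with the cameras (camrig) and the readings as plain functions.
- The arm moves only by the tool creep_tool, called after "Call:" as name([rows], argument=value, ...), one row to a line, values as JSON. Schema: {"type":"object","properties":{"motion":{"type":"array","items":{"type":"array","items":{"type":"number"},"minItems":6,"maxItems":6},"minItems":1,"maxItems":12},"aperture":{"type":"number"},"force":{"type":"number"},"only":{"type":"string"},"quiet":{"type":"boolean"},"lines":{"type":"string"}},"required":["motion"],"additionalProperties":false}. motion is a list of rows, 1 to 12 of them, each of 6 numbers: dx, dy, dz in shares of the most that a row can go, 1 being 50 mm, then a rotation vector rx, ry, rz in normalised numbers (1 is 4 rad); each row shifts and turns the commanded pose from where the row before left it, along the tool's axes as they then stand; what a row does not reach is not made up. A row lasts 1/10 s, in which the tool goes at most 50 mm and 0.15 rad, less where a joint would pass 70% of its speed; a pose out of reach is approached as far as the arm can. aperture is the opening from 0.0 (shut) to 1.0 (fully open), set as the call begins (left out keeps the last). The fingers move at their own pace and stop on an object; force is the grip in N (left out, the last holds). Time passes only in rows, so rows that do not move let the fingers close. The tool returns the time, the measured TCP pose, the force, the opening and the grip force at its end. only (a regular expression) keeps the lines of the reply that match it, lines (a string "A,B") keeps lines A to B, and quiet returns only ok. A shift or turn number past 1, either way, is cut back to 1. Input that does not fit is refused with a message, and nothing moves.
- get_obs(): the state, without advancing time (a new reading comes with each control period).
- camrig.get_image(name): name is "scene" or "top"; returns the picture (384x512x3 uint8, red, green, blue); there is no depth.
- camrig.camera_info(name): a dict with "mtx" (3x3 intrinsics, pixels), "dist_coeffs" ([k1, k2, p1, p2, k3] as OpenCV has them; the pictures are not rectified), "origin" and "attitude" of the camera in the world. Camera axes: x right, y up, looking along -z (the intrinsics and any distortion apply to the point x, -y, -z); pixel columns grow to the right and rows downward; lengths in mm; the calibration is good to about 2 mm. A picture is of the moment at which its call begins. camera_info takes no time and is no camera call.
- env.finish_job(): hands the job in; it is judged then, once.
The state is a dict: "clock": time; "joints": joint angles; "dq": joint speeds; "joint_efforts": joint torques, N m; "position": TCP position; "tcp_rot": TCP orientation; "contact_force": force on the tool from outside, world axes, zero at the start; "wrist_torque": the same for the moment, N m; "grip_width": opening from 0.0 (shut) to 1.0 (fully open); "finger_force": force on a finger pad.
Only numpy, scipy, OpenCV 4.12 (cv2) and the standard library are available. Lean on these libraries where they do the work, as an engineer would, in place of code of your own. Each camera call takes 0.05 s, during which the arm holds its last target. There are 200 camera calls.

## Task

Pack the grey caddy for the next run: stand both green-capped jars upright on the green mat in the caddy, and load the slotted magazine tube in the caddy with the copper disc at the bottom and the brass disc flat on top of it, so that the stack comes up to the red line. Never tip a jar over, and leave the blue-capped jar, the red-capped jar and the steel disc where they are.

Things in the scene. Friction and masses are not known exactly. Their poses are not given: they have to be found in the camera images.
- jar_green_1: sample jar, white plastic body 40 mm in diameter and 44 mm tall with a green screw cap 42 mm in diameter and 16 mm tall on top (60 mm tall in all), about 60 to 130 g; stands loose and upright on the table. Origin: centre of its underside, z up; round, so its yaw means nothing. To be packed on the mat, at either place.
- jar_green_2: sample jar, white plastic body 40 mm in diameter and 44 mm tall with a green screw cap 42 mm in diameter and 16 mm tall on top (60 mm tall in all), about 60 to 130 g; stands loose and upright on the table. Origin: centre of its underside, z up; round, so its yaw means nothing. Identical to the first green-capped jar.
- jar_blue: sample jar, white plastic body 40 mm in diameter and 44 mm tall with a blue screw cap 42 mm in diameter and 16 mm tall on top (60 mm tall in all), about 60 to 130 g; stands loose and upright on the table. Origin: centre of its underside, z up; round, so its yaw means nothing. Not part of the kit: stays where it is.
- jar_red: sample jar, white plastic body 40 mm in diameter and 44 mm tall with a red screw cap 42 mm in diameter and 16 mm tall on top (60 mm tall in all), about 60 to 130 g; stands loose and upright on the table. Origin: centre of its underside, z up; round, so its yaw means nothing. Not part of the kit: stays where it is.
- disc_copper: solid copper (reddish) disc, 40 mm in diameter, 14 mm thick, about 110 to 220 g, plain and the same either way up; lies loose and flat on the table. Origin: centre of its underside as it lies at the start, z up; yaw means nothing. Goes to the bottom of the magazine.
- disc_brass: solid brass (yellow) disc, 40 mm in diameter, 14 mm thick, about 100 to 210 g, plain and the same either way up; lies loose and flat on the table. Origin: centre of its underside as it lies at the start, z up; yaw means nothing. Goes on top of the copper disc.
- disc_steel: solid steel (silver grey) disc, 40 mm in diameter, 14 mm thick, about 140 g, plain and the same either way up; lies loose and flat on the table. Origin: centre of its underside as it lies at the start, z up; yaw means nothing. Not part of the kit: stays where it is.
- caddy: grey open tray fixed to the table, 284 (its x) x 144 x 28 mm tall, walls and floor 5 mm, a full-height 5 mm wall across the middle (its x = 0) making two bays 134 mm square inside, centred at x = -70 and +70 mm: one holds the mat, the other the magazine, either way round. Origin: centre of its underside; yaw within 0.2 rad of the world's.
- magazine: white tube, bore 50, outside 58 mm, fixed upright mid-bay in the caddy, axes parallel to the caddy's. Origin: on its axis, underside of its 3 mm black foot, 5 mm above the table; discs lie on the foot. Top 43 mm, red line 31 mm (two discs) above the origin. Slots 34 mm wide from top to foot face its +y and -y: fingers closing along y pass down them. Bay is clear 65 mm from the axis.
- mat: green mat, 128 mm square, 2 mm thick, fixed on the caddy's floor in the other bay, axes parallel to the caddy's. Origin: centre of its underside, 5 mm above the table; its top is 7 mm above the table. Both green-capped jars stand here, for instance 30 mm either side of its centre along its x.

How it is judged:
By the outcome, as a careful person would: the job done as asked, in the order asked, and still so for the second after the job is handed in, with the robot touching nothing.
It also fails if it takes over 80 s, if anything falls off the work surface, if the arm or the gripper's body presses on something with over 40 N, if the wrist force passes 120 N, or if a joint passes its speed limit or range.

## Working session

There is one attempt and no reset: what is moved stays moved. The work goes in short steps, Python scripts to look and compute and a tool call to move; the robot and the scene stay as the last step left them, time stands still between calls to the robot, and variables do not carry over. Pictures are saved under pics/ and viewed, at most 14 in all, crops included, and the job is handed in when it is done.

```bash
ls; mkdir -p pics
```

Run:
```python
from cell import env, camrig, get_obs
import cv2
for n in("scene","top"):
    im=camrig.get_image(n); cv2.imwrite(f"pics/{n}0.png",im[:,:,::-1]); print(n,camrig.camera_info(n))
print(env.grip_depth, get_obs())
```

```text
cell.py
pics
scene {'mtx': array([[472.37191564,   0.        , 262.8816325 ],
       [  0.        , 472.37191564, 198.06364141],
       [  0.        ,   0.        ,   1.        ]]), 'dist_coeffs': array([-0.07643893,  0.        ,  0.        ,  0.        ,  0.        ]), 'origin': array([1425.46730575,  -57.76273368,  661.86250856]), 'attitude': array([0.643756  , 0.33158561, 0.31950243, 0.61118524])}
top {'mtx': array([[387.06343822,   0.        , 262.02596454],
       [  0.        , 387.06343822, 192.0606226 ],
       [  0.        ,   0.        ,   1.        ]]), 'dist_coeffs': array([0.03787436, 0.        , 0.        , 0.        , 0.        ]), 'origin': array([ 374.65762358,    2.15261908, 1024.62467547]), 'attitude': array([-0.69811333, -0.05149534,  0.05803137,  0.71177129])}
18.700000000000003 {'clock': 0.1, 'joints': array([-1.27062789e+00,  3.13953035e-01,  4.51277133e-02,  1.30362142e+00,
       -4.12389896e-05,  1.43119239e+00]), 'dq': array([ 0.00077101, -0.00220491,  0.00327888,  0.00021341, -0.00111442,
       -0.00223863]), 'joint_efforts': array([ 1.90724313e-03, -4.81726456e+01,  2.99243295e+01,  1.28020754e-02,
       -1.92504922e-04, -4.04995333e-06]), 'position': array([ 244.6406432 , -519.8652382 ,  230.49663796]), 'tcp_rot': array([-8.20896603e-04,  9.75921945e-01,  2.18118491e-01, -8.67314958e-05]), 'contact_force': array([-0.28548759,  1.50692376,  0.39161316]), 'wrist_torque': array([-0.02478296, -0.05398306,  0.0073887 ]), 'finger_force': 0.0, 'grip_width': 0.9968918018799009}
```

View pics/scene0.png

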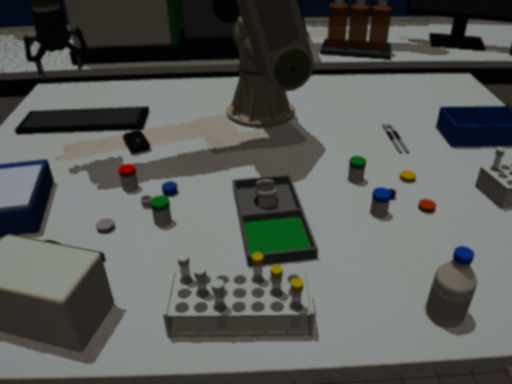

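View pics/top0.png

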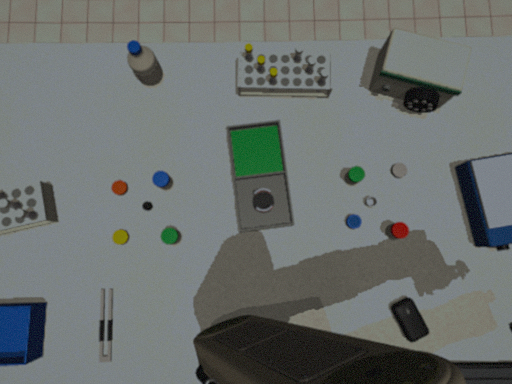

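Create h.py:
```python
import numpy as np, cv2
from cell import env, camrig, get_obs
from scipy.spatial.transform import Rotation as R
def rot(q): return R.from_quat([q[1],q[2],q[3],q[0]])
def cast(cam,uv,z):
    """pixels (n,2) -> world points on the plane of height z"""
    c=camrig.camera_info(cam)
    p=cv2.undistortPoints(np.float64(uv).reshape(-1,1,2),c["mtx"],c["dist_coeffs"]).reshape(-1,2)
    d=rot(c["attitude"]).apply(np.c_[p[:,0],-p[:,1],-np.ones(len(p))])
    o=c["origin"]; return o+d*((z-o[2])/d[:,2])[:,None]
def blobs(im,hr,smin,vmin=40,amin=25,amax=20000):
    hsv=cv2.cvtColor(im,cv2.COLOR_RGB2HSV_FULL).astype(int)
    h=(hsv[...,0]-hr[0])%256<=(hr[1]-hr[0])%256
    m=(h&(hsv[...,1]>smin)&(hsv[...,2]>vmin)).astype(np.uint8)
    n,l,s,c=cv2.connectedComponentsWithStats(m)
    return [(c[i],s[i]) for i in range(1,n) if amin<=s[i][4]<=amax],m
HUES=dict(green=(70,110),blue=(145,180),red=(245,8),copper=(3,20),brass=(28,48))
```

Run:
```python
from h import *
for n in("scene","top"):
    im=cv2.cvtColor(cv2.imread(f"pics/{n}0.png"),cv2.COLOR_BGR2RGB)
    hsv=cv2.cvtColor(im,cv2.COLOR_RGB2HSV_FULL)
    for k,hr in HUES.items():
        for c,s in blobs(im,hr,110)[0]:
            z={'green':52,'blue':52,'red':52}.get(k,7)
            p=cast(n,[c],z)[0]
            if abs(p[1])<480 and 250<p[0]<780: print(n,k,c.round(1),s,p.round(1),hsv[int(c[1]),int(c[0])])
```

```text
scene green [357.4 160.5] [350 157  15   8 104] [409.7 227.7  52. ] [ 96 243  85]
scene green [159.1 201. ] [150 195  18  12 163] [ 558.8 -251.5   52. ] [ 96 243  86]
scene green [275.6 234.8] [ 244  217   66   37 1914] [6.908e+02 2.000e-01 5.200e+01] [ 95 237  86]
scene blue [169.  186.1] [162 182  15   9 108] [ 499.7 -235.9   52. ] [154 219  85]
scene blue [381.8 193.1] [373 188  19  11 178] [556.7 252.6  52. ] [157 242 116]
scene blue [463.7 253. ] [454 246  20  14 206] [768.  361.2  52. ] [157 242 114]
scene red [126.2 170. ] [118 164  18  14 199] [ 420.9 -351.    52. ] [  0 255 138]
scene copper [123.5 173.6] [118 165  16  13  33] [ 364.5 -376.5    7. ] [  0 251  65]
scene copper [426.8 204.8] [419 199  17  13 158] [546.7 370.5   7. ] [ 11 251 124]
scene brass [407.6 175.3] [401 171  15  10 120] [415.8 363.6   7. ] [ 33 255 138]
scene brass [257.1 258.2] [250 252  15  14 141] [709.2 -38.5   7. ] [ 38 255 133]
scene brass [276.1 270.9] [271 264  11  15 138] [748.1  -2.6   7. ] [ 38 255 138]
top green [256.4 150.5] [ 231  125   52   51 2159] [635.6   3.9  52. ] [ 94 174 104]
top green [355.7 174.1] [348 167  16  16 196] [ 568.8 -249.1   52. ] [ 97 178 109]
top green [169.3 235.5] [161 228  17  16 212] [421.6 224.4  52. ] [ 96 181 107]
top blue [160.7 178.6] [153 171  17  16 210] [566.  248.9  52. ] [154 195 128]
top blue [353.4 221.1] [347 215  14  13 156] [ 448.5 -236.6   52. ] [149 209  99]
top red [399.4 230.1] [390 222  19  17 234] [ 424.1 -349.8   52. ] [  0 226 131]
top copper [119.1 187.2] [112 180  15  15 173] [553.7 369.    7. ] [ 13 205 133]
top copper [399.5 231. ] [392 222  17  17 124] [ 423.9 -366.2    7. ] [  0 226 131]
top brass [120.2 236.6] [113 230  16  14 180] [423.8 361.2   7. ] [ 41 235 125]
```

Run:
```python
from h import *
a=cv2.imread("pics/scene0.png")[160:270,215:335]; b=cv2.imread("pics/top0.png")[110:240,215:305]
cv2.imwrite("pics/c.png",np.hstack([cv2.resize(a,(400,367),interpolation=2),cv2.resize(b,(254,367),interpolation=2)]))
```

```text
(no output)
```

View pics/c.png

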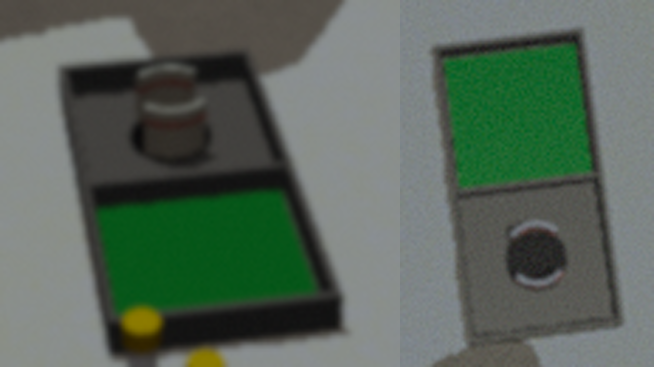

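Run:
```python
from h import *
for n in("scene","top"):
    im=cv2.cvtColor(cv2.imread(f"pics/{n}0.png"),cv2.COLOR_BGR2RGB)
    for v in(15,60):
      for k,hr in HUES.items():
        for c,s in blobs(im,hr,100,v)[0]:
            zt=60 if k in('green','blue','red') else 14
            zm=52 if zt==60 else 7
            p=cast(n,[c],zt)[0]; q=cast(n,[c],zm)[0]
            if abs(p[1])<480 and 250<p[0]<650 and s[4]<400: print(n,v,k,c.round(1),s,"top",p.round(1)[:2],"mid",q.round(1)[:2])
a=cv2.imread("pics/scene0.png"); b=cv2.imread("pics/top0.png")
f=lambda i,x,y:cv2.resize(i[y-24:y+24,x-24:x+24],(190,190),interpolation=0)
cv2.imwrite("pics/c2.png",np.vstack([np.hstack([f(a,357,165),f(a,160,205),f(a,427,205),f(a,407,175)]),np.hstack([f(b,170,235),f(b,356,174),f(b,120,187),f(b,121,237)])]))
```

```text
scene 15 green [357.2 162.2] [350 156  16  13 156] top [430.8 221.6] mid [417.6 225.3]
scene 15 green [159.4 202.7] [150 195  19  16 229] top [ 576.8 -247.5] mid [ 565.5 -250. ]
scene 15 blue [169.3 188.1] [162 182  15  14 160] top [ 520.  -232.1] mid [ 508.  -234.4]
scene 15 blue [381.9 194.5] [373 188  20  15 238] top [573.6 247.2] mid [562.3 251.3]
scene 15 red [126.5 170.1] [118 164  18  14 211] top [ 434.7 -346.3] mid [ 421.5 -350.1]
scene 15 copper [126.4 172.3] [118 164  18  14  50] top [ 370.  -366.7] mid [ 358.6 -370. ]
scene 15 copper [426.7 205.3] [419 199  17  14 175] top [558.1 365.2] mid [548.7 369.7]
scene 15 brass [407.5 175.2] [400 171  16  10 124] top [426.4 359. ] mid [415.6 363.6]
scene 60 green [357.3 160. ] [350 156  16   8  93] top [420.2 224.3] mid [406.9 228. ]
scene 60 green [159.2 200.4] [150 195  19  11 146] top [ 567.8 -248.9] mid [ 556.4 -251.4]
scene 60 blue [168.9 185.6] [162 182  15   8  95] top [ 509.7 -234. ] mid [ 497.6 -236.4]
scene 60 blue [381.6 192.5] [373 188  18  10 153] top [565.7 248.7] mid [554.3 252.7]
scene 60 red [126.1 168.2] [118 164 
[... 911 characters left out ...]
8 361.5]
top 60 green [356.  173.8] [348 167  17  15 190] top [ 567.8 -248. ] mid [ 569.4 -250.1]
top 60 green [169.2 235.5] [161 228  17  16 218] top [421. 223.] mid [421.4 224.8]
top 60 blue [160.5 178.6] [153 171  16  16 208] top [564.5 247.3] mid [566.1 249.3]
top 60 blue [353.5 221.1] [347 215  14  14 161] top [ 447.8 -234.9] mid [ 448.4 -236.8]
top 60 red [399.7 230. ] [392 222  17  17 227] top [ 423.7 -347.7] mid [ 424.1 -350.6]
top 60 copper [119.  187.2] [112 180  15  15 175] top [552.5 366.5] mid [553.7 369.1]
top 60 copper [399.6 230.9] [392 222  17  17 122] top [ 423.8 -363.9] mid [ 424.1 -366.5]
top 60 brass [120.1 236.5] [113 230  16  14 183] top [423.5 359. ] mid [423.8 361.5]
```

View pics/c2.png

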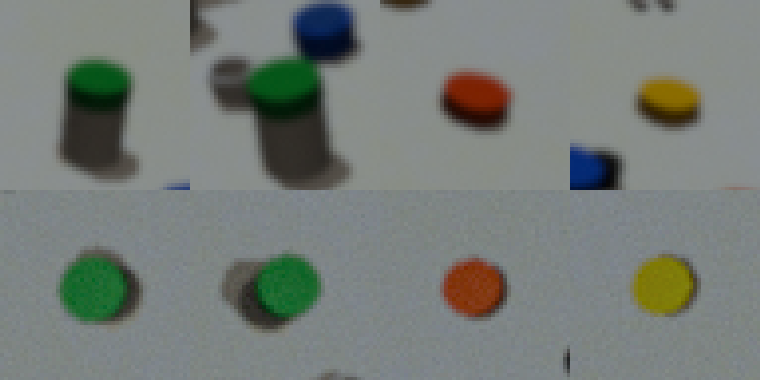

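Run:
```python
from h import *
for n in("top","scene"):
    im=cv2.cvtColor(cv2.imread(f"pics/{n}0.png"),cv2.COLOR_BGR2RGB)
    bl,m=blobs(im,HUES['green'],100,40)
    n_,l,s,c=cv2.connectedComponentsWithStats(m); i=1+np.argmax(s[1:,4])
    ct=max(cv2.findContours((l==i).astype(np.uint8),0,1)[0],key=cv2.contourArea)
    P=cast(n,ct.reshape(-1,2),7)[:,:2].astype(np.float32)
    r=cv2.minAreaRect(P); print(n,"mat",r, "centroid",cast(n,[c[i]],7)[0].round(1))
    # edge pixel size makes +-; box corners
    if n=="top":
        g=im[180:225,240:290].astype(int); w=g.min(2)
        m=(w>np.percentile(w,95)).astype(np.uint8)
        ys,xs=np.nonzero(m); print(w.max(),np.percentile(w,[50,90,95,98]))
        d=(g.max(2)<55).astype(np.uint8); nn,l2,s2,c2=cv2.connectedComponentsWithStats(d)
        for k in range(1,nn):
            if s2[k][4]>15: print("dark",s2[k],c2[k]+[240,180],[cast(n,[c2[k]+[240,180]],z)[0].round(1)[:2] for z in(8,48)])
        k=(np.hypot(xs+240-262.5,ys+180-200)<16); (cx,cy),rr=cv2.minEnclosingCircle(np.float32(np.c_[xs,ys][k])); 
        print("ring",cx+240,cy+180,rr,cast(n,[[cx+240,cy+180]],48)[0].round(1), rr*2*(1024-48)/387)
    cr=im[185:217,246:280] if n=="top" else im[172:216,245:290]
    print
    cv2.imwrite(f"pics/m_{n}.png",cv2.resize(cr[:,:,::-1],None,fx=12,fy=12,interpolation=0))
```

```text
top mat ((648.8339233398438, 3.903533935546875), (128.56365966796875, 129.1988983154297), 6.154121398925781) centroid [647.8   3.9   7. ]
124 [ 82.  87.  89. 105.]
dark [ 13  12  21  16 266] [262.54135338 199.84962406] [array([512.6,  -9.8]), array([507.1,  -9.3])]
ring 263.5408172607422 198.91836738586426 12.017654418945312 [509.5 -11.9  48. ] 60.61617939478359
scene mat ((633.7923583984375, 4.267692565917969), (111.88256072998047, 129.77330017089844), 5.855099201202393) centroid [636.9   4.5   7. ]
```

View pics/m_top.png

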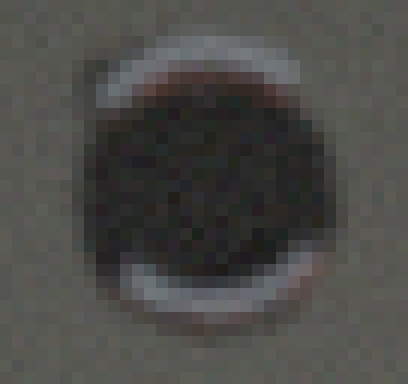

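View pics/m_scene.png

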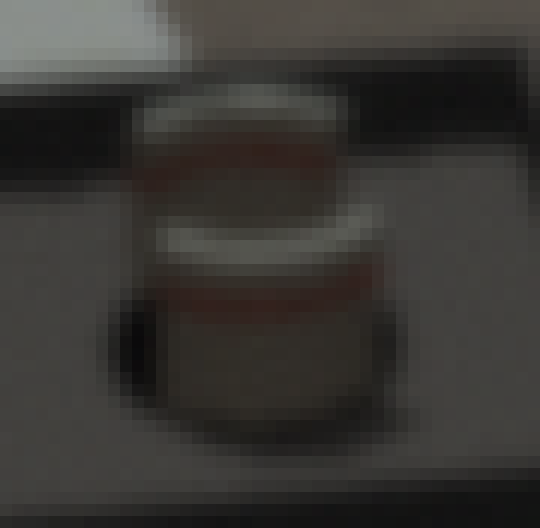

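Add to h.py:
```python
def plan(x,y,z,yaw=None):
    """tool-axes shift from the measured pose to a world point, and the turn rz to a yaw"""
    o=get_obs(); r=rot(o["tcp_rot"]); d=r.inv().apply(np.array([x,y,z])-o["position"])
    X=r.as_matrix()[:,0]; psi=np.arctan2(X[1],X[0]); t=0 if yaw is None else (yaw-psi)
    print("shift",d.round(1),"psi %.3f"%psi,"rz %.3f"%-t,"tilt",r.as_matrix()[:2,2].round(4),"clock",o["clock"],"J",o["joints"].round(2))
```

```bash
python3 -c "
from h import *
print(cast('scene',[[266,186]],48).round(1))
plan(567.8,-248.4,150,3.25)"
```

```text
[[506.4  -9.3  48. ]]
shift [ 408.  -107.9   80.8] psi 0.440 rz -2.810 tilt [-0.0005  0.0016] clock 0.1 J [-1.27  0.31  0.05  1.3  -0.    1.43]
```

The rows are not in the units I measure in: shifts go in shares of 50 mm and turns go in shares of 4 rad. I convert before sending: 34 mm is 0.68, -9 mm is -0.18.

Call:
creep_tool([
  [0.68,-0.18,0.1,0,0,0],
  [0.68,-0.18,0.1,0,0,0],
  [0.68,-0.18,0.1,0,0,0],
  [0.68,-0.18,0.1,0,0,0],
  [0.68,-0.18,0.1,0,0,0],
  [0.68,-0.18,0.1,0,0,0],
  [0.68,-0.18,0.1,0,0,0],
  [0.68,-0.18,0.1,0,0,0],
  [0.68,-0.18,0.1,0,0,0],
  [0.68,-0.18,0.1,0,0,0],
  [0.68,-0.18,0.1,0,0,0],
  [0.68,-0.18,0.1,0,0,0],
], aperture=1.0)

```text
clock: 1.3
position: [568.7, -247.6, 170.6]
tcp_rot: [-0.0, 0.976, 0.218, -0.0]
contact_force: [0.4, 0.3, 0.5]
grip_width: 1.002
finger_force: 0.0
```

Call:
creep_tool([
  [0,0,0,0,0,-0.037],
  [0,0,0,0,0,-0.037],
  [0,0,0,0,0,-0.037],
  [0,0,0,0,0,-0.037],
  [0,0,0,0,0,-0.037],
  [0,0,0,0,0,-0.037],
  [0,0,0,0,0,-0.037],
  [0,0,0,0,0,-0.037],
  [0,0,0,0,0,-0.037],
  [0,0,0,0,0,-0.037],
])

```text
clock: 2.3
position: [567.6, -248.7, 170.6]
tcp_rot: [-0.001, 0.571, 0.821, -0.0]
contact_force: [0.0, -0.0, 0.3]
grip_width: 0.996
finger_force: 0.0
```

Call:
creep_tool([
  [0,0,0,0,0,-0.037],
  [0,0,0,0,0,-0.037],
  [0,0,0,0,0,-0.037],
  [0,0,0,0,0,-0.037],
  [0,0,0,0,0,-0.037],
  [0,0,0,0,0,-0.037],
  [0,0,0,0,0,-0.037],
  [0,0,0,0,0,-0.037],
  [0,0,0,0,0,-0.037],
  [0,0,0,0,0,0],
  [0,0,0,0,0,0],
])

```text
clock: 3.4
position: [567.8, -248.8, 170.9]
tcp_rot: [-0.0, -0.053, 0.999, 0.0]
contact_force: [0.2, -0.4, 0.4]
grip_width: 1.003
finger_force: 0.0
```

```bash
python3 -c "
from h import *
plan(567.8,-248.4,80,3.25)"
```

```text
shift [-0.1  0.3 90.9] psi -3.035 rz -6.285 tilt [-0.0007  0.0003] clock 3.4 J [-0.54  0.42  0.06  1.21 -0.   -0.65]
```

To row units: 40 mm is 0.8, 25 mm is 0.5.

Call:
creep_tool([
  [0,0,0.8,0,0,0],
  [0,0,0.8,0,0,0],
  [0,0,0.5,0,0,0],
  [0,0,0.4,0,0,0],
  [0,0,0.4,0,0,0],
  [0,0,0.3,0,0,0],
  [0,0,0,0,0,0],
])

```text
clock: 4.1
position: [566.1, -247.8, 8.7]
tcp_rot: [-0.002, -0.054, 0.999, 0.001]
contact_force: [-0.7, 0.3, 0.1]
grip_width: 1.003
finger_force: 0.0
```

Call:
creep_tool([
  [0,0,0,0,0,0],
  [0,0,0,0,0,0],
  [0,0,0,0,0,0],
  [0,0,0,0,0,0],
  [0,0,0,0,0,0],
  [0,0,0,0,0,0],
], aperture=0, force=35)

```text
clock: 4.7
position: [568.8, -249.4, 12.7]
tcp_rot: [0.001, -0.055, 0.998, -0.001]
contact_force: [-0.9, 1.0, 6.5]
grip_width: 0.477
finger_force: 34.8
```

```bash
python3 -c "
from h import *
plan(649+29.8,3.9+3.2,150,3.25)
im=camrig.get_image('scene');cv2.imwrite('pics/g1.png',cv2.resize(im[120:260,80:260,::-1],(540,420)))"
```

```text
shift [-137.7  242.6 -137.4] psi -3.032 rz -6.282 tilt [ 0.002  -0.0012] clock 4.7 J [-0.54  0.54 -0.17  0.86 -0.   -0.65]
```

View pics/g1.png

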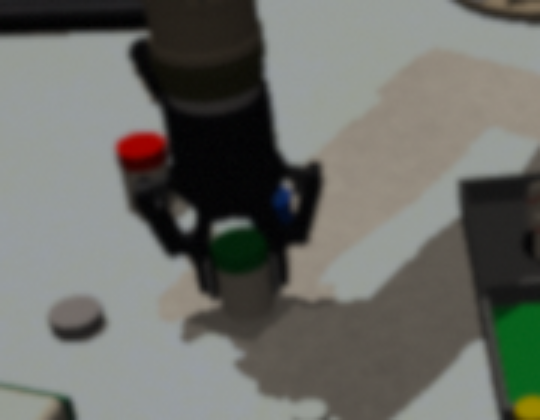

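To row units: -40 mm is -0.8, 35 mm is 0.7.

Call:
creep_tool([
  [0,0,-0.2,0,0,0],
  [0,0,-0.6,0,0,0],
  [0,0,-0.8,0,0,0],
  [0,0,-0.4,0,0,0],
  [-0.24,0.4,0,0,0,0],
  [-0.4,0.7,0,0,0,0],
  [-0.4,0.7,0,0,0,0],
  [-0.4,0.7,0,0,0,0],
  [-0.4,0.7,0,0,0,0],
  [-0.4,0.7,0,0,0,0],
  [-0.28,0.5,0,0,0,0],
  [-0.16,0.28,0,0,0,0],
])

```text
clock: 5.95
position: [675.9, 1.0, 111.4]
tcp_rot: [-0.0, -0.056, 0.998, 0.0]
contact_force: [-0.4, 0.2, -1.1]
grip_width: 0.476
finger_force: 35.5
```

Call:
creep_tool([
  [-0.08,0.16,0,0,0,0],
  [0,0,0,0,0,0],
  [0,0,0,0,0,0],
])

```text
clock: 6.25
position: [678.1, 5.6, 111.2]
tcp_rot: [-0.0, -0.055, 0.999, -0.0]
contact_force: [-0.1, 0.1, -0.7]
grip_width: 0.475
finger_force: 35.5
```

```bash
python3 -c "
from h import *
plan(649+29.8,3.9+3.2,20.5,3.25)"
```

```text
shift [-0.9  1.4 90.7] psi -3.033 rz -6.283 tilt [-0.0006 -0.0006] clock 6.25 J [-0.11  0.57  0.14  1.14 -0.   -0.22]
```

To row units: 30 mm is 0.6, 15 mm is 0.3.

Call:
creep_tool([
  [-0.02,0.02,0.6,0,0,0],
  [0,0,0.6,0,0,0],
  [0,0,0.3,0,0,0],
  [0,0,0.16,0,0,0],
  [0,0,0.1,0,0,0],
  [0,0,0.04,0,0,0],
  [0,0,0,0,0,0],
  [0,0,0,0,0,0],
])

```text
clock: 7.05
position: [680.2, 7.7, 22.4]
tcp_rot: [0.001, -0.055, 0.998, -0.0]
contact_force: [0.1, -0.8, -1.0]
grip_width: 0.475
finger_force: 35.5
```

```bash
python3 -c "
from h import *
plan(649+29.8,3.9+3.2,19.7,3.25)"
```

```text
shift [ 1.4 -0.5  2.7] psi -3.031 rz -6.281 tilt [ 0.0017 -0.0003] clock 7.05 J [-0.11  0.63  0.03  0.96 -0.   -0.22]
```

Call:
creep_tool([
  [0,0,0.03,0,0,0],
  [0,0,0.02,0,0,0],
  [0,0,0,0,0,0],
  [0,0,0,0,0,0],
])

```text
clock: 7.45
position: [680.0, 8.0, 19.7]
tcp_rot: [0.001, -0.055, 0.998, -0.0]
contact_force: [-1.1, 0.6, 4.5]
grip_width: 0.472
finger_force: 35.5
```

Call:
creep_tool([
  [0,0,0,0,0,0],
  [0,0,0,0,0,0],
  [0,0,0,0,0,0],
  [0,0,0,0,0,0],
  [0,0,0,0,0,0],
], aperture=0.75)

```text
clock: 7.95
position: [679.3, 7.9, 18.5]
tcp_rot: [-0.0, -0.055, 0.998, -0.0]
contact_force: [-0.2, -0.5, -0.9]
grip_width: 0.753
finger_force: 0.0
```

Call:
creep_tool([
  [0,0,-0.3,0,0,0],
  [0,0,-0.8,0,0,0],
  [0,0,-0.8,0,0,0],
  [0,0,-0.7,0,0,0],
  [0,0,0,0,0,0],
])

```text
clock: 8.45
position: [683.1, 7.6, 157.0]
tcp_rot: [0.006, -0.055, 0.998, -0.001]
contact_force: [0.0, -0.5, 1.2]
grip_width: 0.748
finger_force: 0.0
```

```bash
python3 -c "
from h import *
plan(420.8,223.3,150,3.25)"
```

```text
shift [237.1 243.3   3.6] psi -3.031 rz -6.281 tilt [ 0.012  -0.0014] clock 8.45 J [-0.11  0.54  0.21  1.23 -0.   -0.22]
```

To row units: 28 mm is 0.56, 18 mm is 0.36.

Call:
creep_tool([
  [0.24,0.24,0,0,0,0],
  [0.56,0.56,0,0,0,0],
  [0.56,0.56,0,0,0,0],
  [0.56,0.56,0,0,0,0],
  [0.56,0.56,0,0,0,0],
  [0.56,0.56,0,0,0,0],
  [0.56,0.56,0,0,0,0],
  [0.56,0.56,0,0,0,0],
  [0.32,0.36,0,0,0,0],
  [0.16,0.24,0,0,0,0],
  [0,0,0,0,0,0],
  [0,0,0,0,0,0],
], aperture=1)

```text
clock: 9.65
position: [423.6, 218.9, 149.1]
tcp_rot: [0.001, -0.055, 0.998, -0.0]
contact_force: [-0.3, 0.8, 1.4]
grip_width: 0.994
finger_force: 0.0
```

```bash
python3 -c "
from h import *
plan(420.8,223.3,10.5,3.25)
im=camrig.get_image('top')
for c,s in blobs(im,HUES['green'],100)[0]: print(c.round(1),s,cast('top',[c],67)[0].round(1))
cv2.imwrite('pics/t1.png',im[...,::-1])"
```

```text
shift [  2.5   4.7 138.6] psi -3.031 rz -6.281 tilt [ 0.0014 -0.0002] clock 9.65 J [ 0.31  0.17 -0.35  1.05 -0.    0.2 ]
[414.1  80.4] [392  74  46  13  62] [ 811.4 -410.5   67. ]
[256.4 150.3] [ 230  125   53   51 2145] [632.1   3.9  67. ]
[170.5 239. ] [162 234  16  10 103] [412.2 218.1  67. ]
```

View pics/t1.png

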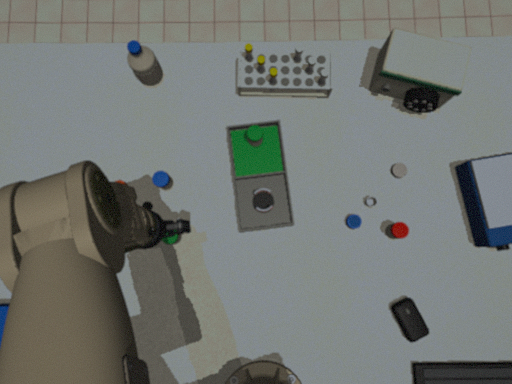

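The top view shows the first jar upright on the mat at (254,132). The blue jar (161,179), the red jar (400,230) and the steel disc (399,170) have not moved, and the gripper is over the second green jar at (170,239).

To row units: 40 mm is 0.8, 35 mm is 0.7.

Call:
creep_tool([
  [0.05,0.09,0,0,0,0],
  [0,0,0.8,0,0,0],
  [0,0,0.7,0,0,0],
  [0,0,0.5,0,0,0],
  [0,0,0.4,0,0,0],
  [0,0,0.3,0,0,0],
  [0,0,0.08,0,0,0],
  [0,0,0,0,0,0],
  [0,0,0,0,0,0],
])

```text
clock: 10.6
position: [420.5, 223.2, 10.4]
tcp_rot: [0.0, -0.055, 0.998, 0.0]
contact_force: [-0.3, -0.9, -0.5]
grip_width: 0.999
finger_force: 0.0
```

Call:
creep_tool([
  [0,0,0,0,0,0],
  [0,0,0,0,0,0],
  [0,0,0,0,0,0],
  [0,0,0,0,0,0],
  [0,0,0,0,0,0],
  [0,0,0,0,0,0],
], aperture=0, force=35)

```text
clock: 11.2
position: [420.2, 223.4, 10.4]
tcp_rot: [0.001, -0.055, 0.998, 0.0]
contact_force: [-1.1, -0.7, 6.3]
grip_width: 0.474
finger_force: 34.6
```

```bash
python3 -c "
from h import *
plan(649-29.8,3.9-3.2,110,3.25)"
```

```text
shift [-173.4 -243.2  -99.4] psi -3.031 rz -6.281 tilt [0.0013 0.0003] clock 11.2 J [ 0.32  0.31 -0.55  0.71 -0.    0.21]
```

Call:
creep_tool([
  [0,0,-0.2,0,0,0],
  [0,0,-0.6,0,0,0],
  [0,0,-0.8,0,0,0],
  [0,0,-0.4,0,0,0],
  [-0.26,-0.36,0,0,0,0],
  [-0.5,-0.7,0,0,0,0],
  [-0.5,-0.7,0,0,0,0],
  [-0.5,-0.7,0,0,0,0],
  [-0.5,-0.7,0,0,0,0],
  [-0.5,-0.7,0,0,0,0],
  [-0.4,-0.56,0,0,0,0],
  [-0.2,-0.28,0,0,0,0],
])

```text
clock: 12.4
position: [614.3, 5.3, 109.9]
tcp_rot: [0.0, -0.054, 0.999, -0.0]
contact_force: [0.2, 0.7, -0.4]
grip_width: 0.473
finger_force: 35.5
```

Call:
creep_tool([
  [-0.1,-0.16,0,0,0,0],
  [0,0,0,0,0,0],
  [0,0,0,0,0,0],
])

```text
clock: 12.7
position: [617.5, 1.3, 109.7]
tcp_rot: [-0.001, -0.055, 0.998, 0.0]
contact_force: [0.7, -0.8, -0.6]
grip_width: 0.473
finger_force: 35.5
```

```bash
python3 -c "
from h import *
plan(649-29.8,3.9-3.2,17.4,3.25)"
```

```text
shift [-1.7 -0.9 92.3] psi -3.031 rz -6.281 tilt [-0.0012  0.0003] clock 12.7 J [-0.13  0.45 -0.05  1.07  0.   -0.24]
```

To row units: 30 mm is 0.6, 15 mm is 0.3.

Call:
creep_tool([
  [-0.02,-0.02,0.6,0,0,0],
  [0,0,0.6,0,0,0],
  [0,0,0.3,0,0,0],
  [0,0,0.16,0,0,0],
  [0,0,0.1,0,0,0],
  [0,0,0.04,0,0,0],
  [0,0,0.03,0,0,0],
  [0,0,0.02,0,0,0],
  [0,0,0,0,0,0],
  [0,0,0,0,0,0],
])

```text
clock: 13.7
position: [619.8, -0.4, 17.7]
tcp_rot: [0.0, -0.055, 0.998, -0.0]
contact_force: [-0.2, 0.4, -0.6]
grip_width: 0.472
finger_force: 35.5
```

Call:
creep_tool([
  [0,0,0,0,0,0],
  [0,0,0,0,0,0],
  [0,0,0,0,0,0],
  [0,0,0,0,0,0],
  [0,0,0,0,0,0],
], aperture=0.75)

```text
clock: 14.2
position: [619.5, -0.3, 17.3]
tcp_rot: [0.0, -0.055, 0.998, -0.0]
contact_force: [-0.4, 0.0, -1.1]
grip_width: 0.751
finger_force: 0.0
```

Call:
creep_tool([
  [0,0,-0.3,0,0,0],
  [0,0,-0.8,0,0,0],
  [0,0,-0.8,0,0,0],
  [0,0,-0.7,0,0,0],
  [0,0,0,0,0,0],
  [0,0,0,0,0,0],
])

```text
clock: 14.8
position: [620.2, -0.3, 148.3]
tcp_rot: [0.001, -0.055, 0.998, -0.0]
contact_force: [0.8, 0.3, -1.0]
grip_width: 0.749
finger_force: 0.0
```

```bash
python3 -c "
from h import *
plan(552.8,367,100,3.25)"
```

```text
shift [ 26.7 372.6  48. ] psi -3.031 rz -6.281 tilt [ 0.0025 -0.0004] clock 14.8 J [-0.13  0.43  0.01  1.15 -0.   -0.24]
```

To row units: 40 mm is 0.8, 23 mm is 0.46.

Call:
creep_tool([
  [0.02,0.4,0,0,0,0],
  [0.06,0.8,0,0,0,0],
  [0.06,0.8,0,0,0,0],
  [0.06,0.8,0,0,0,0],
  [0.06,0.8,0,0,0,0],
  [0.06,0.8,0,0,0,0],
  [0.06,0.8,0,0,0,0],
  [0.06,0.8,0,0,0,0],
  [0.06,0.8,0,0,0,0],
  [0.04,0.46,0,0,0,0],
  [0,0.2,0,0,0,0],
  [0,0,0,0,0,0],
], aperture=1)

```text
clock: 16.0
position: [550.5, 368.1, 145.4]
tcp_rot: [-0.001, -0.056, 0.998, -0.001]
contact_force: [0.3, 0.0, -0.1]
grip_width: 1.002
finger_force: 0.0
```

Call:
creep_tool([
  [0,0,0,0,0,0],
  [0,0,0,0,0,0],
])

```text
clock: 16.2
position: [552.0, 366.0, 146.9]
tcp_rot: [-0.0, -0.054, 0.999, -0.0]
contact_force: [0.3, -0.6, 0.7]
grip_width: 1.001
finger_force: 0.0
```

```bash
python3 -c "
from h import *
plan(552.8,367,2,3.25)
im=camrig.get_image('top')
p=[(c.round(1),cast('top',[c],67)[0].round(1)) for c,s in blobs(im,HUES['green'],100)[0]]; print(p)
j=camrig.get_image('scene')
cv2.imwrite('pics/t2.png',np.hstack([cv2.resize(im[110:240,215:305,::-1],(254,367)),cv2.resize(j[130:270,225:450,::-1],(540,367))]))"
```

```text
shift [ -1.1   1.  144.9] psi -3.033 rz -6.283 tilt [-0.0006 -0.0008] clock 16.2 J [ 0.46  0.52  0.15  1.2  -0.    0.36]
[(array([256.4, 150. ]), array([632.8,   4. ,  67. ]))]
```

View pics/t2.png

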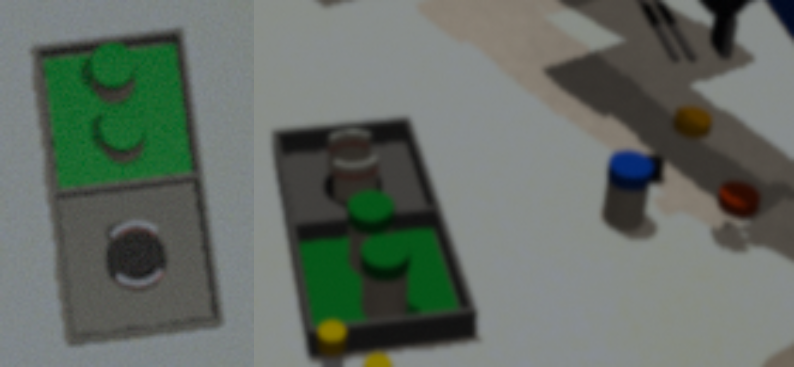

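Call:
creep_tool([
  [-0.02,0.02,0.8,0,0,0],
  [0,0,0.8,0,0,0],
  [0,0,0.5,0,0,0],
  [0,0,0.28,0,0,0],
  [0,0,0.1,0,0,0],
  [0,0,0,0,0,0],
  [0,0,0,0,0,0],
], aperture=0.62)

```text
clock: 17.0
position: [553.8, 369.1, 25.0]
tcp_rot: [0.001, -0.055, 0.998, 0.001]
contact_force: [-0.5, -0.3, 0.0]
grip_width: 0.619
finger_force: 0.0
```

Call:
creep_tool([
  [0,0,0.1,0,0,0],
  [0,0,0.06,0,0,0],
  [0,0,0.06,0,0,0],
  [0,0,0.06,0,0,0],
  [0,0,0.04,0,0,0],
  [0,0,0,0,0,0],
  [0,0,0,0,0,0],
])

```text
clock: 17.7
position: [552.5, 368.6, 7.2]
tcp_rot: [-0.0, -0.055, 0.998, -0.0]
contact_force: [0.4, -1.4, 0.5]
grip_width: 0.618
finger_force: 0.0
```

```bash
python3 -c "
from h import *
plan(552.8,367,2,3.25)
j=camrig.get_image('scene')
cv2.imwrite('pics/d1.png',cv2.resize(j[150:240,370:480,::-1],(660,540),interpolation=2))"
```

```text
shift [-0.1 -1.6  5.2] psi -3.031 rz -6.281 tilt [-0.0001 -0.0002] clock 17.7 J [ 0.47  0.62 -0.04  0.91 -0.    0.36]
```

View pics/d1.png

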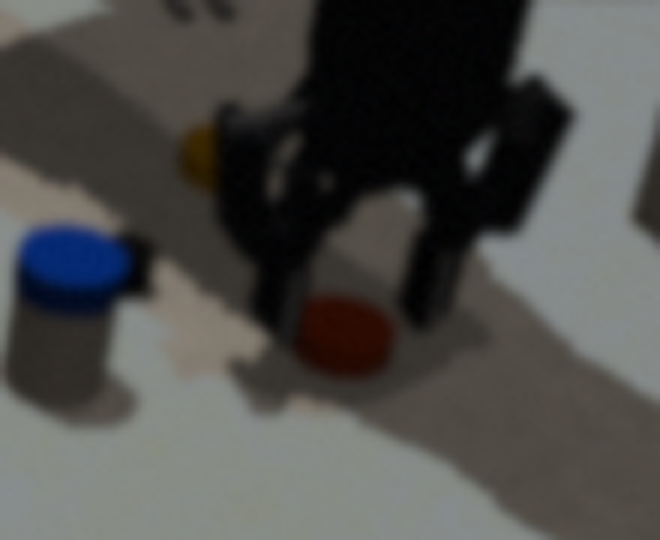

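The picture shows the fingers straddling the copper disc, at about (345,335) in the crop, with their tips clear of the table. I'll lower a little more and then close.

Call:
creep_tool([
  [0,-0.03,0.04,0,0,0],
  [0,0,0.03,0,0,0],
  [0,0,0.03,0,0,0],
  [0,0,0,0,0,0],
  [0,0,0,0,0,0],
])

```text
clock: 18.25
position: [552.6, 367.1, 2.2]
tcp_rot: [-0.0, -0.055, 0.998, -0.0]
contact_force: [0.3, 0.7, -0.0]
grip_width: 0.623
finger_force: 0.0
```

Call:
creep_tool([
  [0,0,0,0,0,0],
  [0,0,0,0,0,0],
  [0,0,0,0,0,0],
  [0,0,0,0,0,0],
  [0,0,0,0,0,0],
], aperture=0, force=40)

```text
clock: 18.75
position: [552.9, 367.2, 2.6]
tcp_rot: [0.0, -0.055, 0.998, 0.0]
contact_force: [-0.3, -1.0, 3.4]
grip_width: 0.448
finger_force: 40.5
```

```bash
python3 -c "
from h import *
plan(509.3,-11,110,3.248)"
```

```text
shift [  84.9 -371.1 -107.4] psi -3.031 rz -6.279 tilt [0.0007 0.0002] clock 18.75 J [ 0.47  0.62 -0.05  0.9  -0.    0.36]
```

To row units: -40 mm is -0.8, -30 mm is -0.6.

Call:
creep_tool([
  [0,0,-0.1,0,0,0],
  [0,0,-0.3,0,0,0],
  [0,0,-0.6,0,0,0],
  [0,0,-0.8,0,0,0],
  [0,0,-0.36,0,0,0],
  [0,0,0,0,0,0],
])

```text
clock: 19.35
position: [554.9, 368.4, 115.0]
tcp_rot: [0.003, -0.055, 0.998, 0.001]
contact_force: [0.3, 0.5, -0.6]
grip_width: 0.444
finger_force: 40.4
```

```bash
python3 -c "
from h import *
plan(509.3,-11,110,3.248)
j=camrig.get_image('scene')
cv2.imwrite('pics/d2.png',cv2.resize(j[110:220,360:480,::-1],(600,550),interpolation=2))"
```

```text
shift [  87.2 -372.1    3.5] psi -3.031 rz -6.279 tilt [0.0067 0.0033] clock 19.35 J [ 0.47  0.53  0.09  1.12 -0.    0.36]
```

View pics/d2.png

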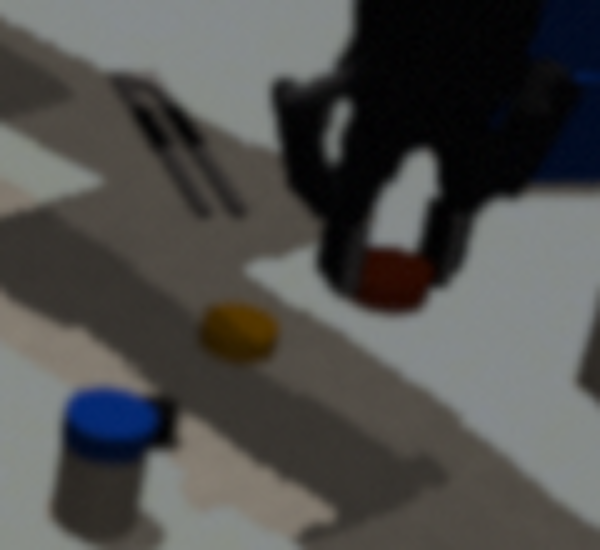

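The disc is held level between the fingertips, at (395,280) in the crop. Next, over to the magazine.

To row units: -40 mm is -0.8, -38 mm is -0.76.

Call:
creep_tool([
  [0.08,-0.36,0,0,0,0],
  [0.18,-0.8,0,0,0,0],
  [0.18,-0.8,0,0,0,0],
  [0.18,-0.8,0,0,0,0],
  [0.18,-0.8,0,0,0,0],
  [0.18,-0.8,0,0,0,0],
  [0.18,-0.8,0,0,0,0],
  [0.18,-0.8,0,0,0,0],
  [0.18,-0.76,0,0,0,0],
  [0.12,-0.44,0,0,0,0],
  [0.06,-0.24,0,0,0,0],
  [0,0,0,0,0,0],
])

```text
clock: 20.6
position: [507.9, -10.9, 109.2]
tcp_rot: [-0.001, -0.054, 0.999, 0.0]
contact_force: [-0.0, -0.4, -1.3]
grip_width: 0.446
finger_force: 40.5
```

Call:
creep_tool([
  [0,0,0,0,0,0],
  [0,0,0,0,0,0],
])

```text
clock: 20.8
position: [508.8, -8.8, 109.9]
tcp_rot: [-0.0, -0.056, 0.998, 0.0]
contact_force: [-0.2, 0.1, -1.7]
grip_width: 0.443
finger_force: 40.5
```

```bash
python3 -c "
from h import *
plan(509.3,-11,75,3.248)"
```

```text
shift [-0.3 -2.3 34.9] psi -3.030 rz -6.278 tilt [-0.0005  0.0004] clock 20.8 J [-0.18  0.26 -0.34  0.98  0.   -0.29]
```

To row units: 25 mm is 0.5, 15 mm is 0.3.

Call:
creep_tool([
  [0,-0.04,0.5,0,0,0],
  [0,0,0.3,0,0,0],
  [0,0,0.2,0,0,0],
  [0,0,0,0,0,0],
  [0,0,0,0,0,0],
])

```text
clock: 21.3
position: [509.3, -11.4, 60.5]
tcp_rot: [0.0, -0.056, 0.998, -0.0]
contact_force: [0.3, 0.2, -1.5]
grip_width: 0.447
finger_force: 40.5
```

```bash
python3 -c "
from h import *
plan(509.3,-11,11,3.248)
j=camrig.get_image('scene');t=camrig.get_image('top')
cv2.imwrite('pics/d3.png',np.hstack([cv2.resize(j[130:220,215:315,::-1],(400,360),interpolation=2),cv2.resize(t[160:250,215:315,::-1],(400,360),interpolation=2)]))"
```

```text
shift [-0.   0.4 49.5] psi -3.030 rz -6.278 tilt [ 0.0001 -0.    ] clock 21.3 J [-0.18  0.31 -0.41  0.86 -0.   -0.29]
```

View pics/d3.png

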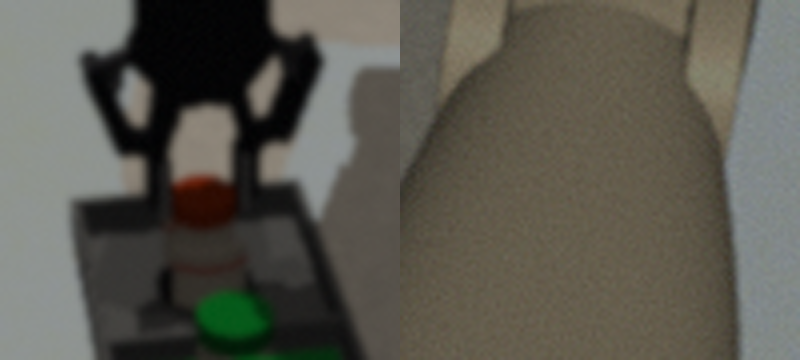

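The disc at (203,200) in the crop is centred over the tube at (207,250), so I'll insert it slowly.

To row units: 8 mm is 0.16.

Call:
creep_tool([
  [0,0,0.16,0,0,0],
  [0,0,0.16,0,0,0],
  [0,0,0.16,0,0,0],
  [0,0,0,0,0,0],
])

```text
clock: 21.8
position: [507.8, -11.8, 34.7]
tcp_rot: [-0.001, -0.055, 0.998, 0.0]
contact_force: [-0.4, 0.8, -1.4]
grip_width: 0.448
finger_force: 40.5
```

Call:
creep_tool([
  [0,0,0.16,0,0,0],
  [0,0,0.14,0,0,0],
  [0,0,0.1,0,0,0],
  [0,0,0.06,0,0,0],
  [0,0,0.04,0,0,0],
  [0,0,0,0,0,0],
  [0,0,0,0,0,0],
])

```text
clock: 22.5
position: [509.2, -12.0, 11.4]
tcp_rot: [0.0, -0.055, 0.998, -0.0]
contact_force: [-0.4, -0.6, -0.8]
grip_width: 0.444
finger_force: 40.5
```

```bash
python3 -c "
from h import *
plan(509.3,-11,10.8,3.248)"
```

```text
shift [-0.2  1.   0.6] psi -3.031 rz -6.279 tilt [ 0.0003 -0.0001] clock 22.5 J [-0.18  0.37 -0.46  0.74 -0.   -0.29]
```

To row units: 1 mm is 0.02.

Call:
creep_tool([
  [0,0.02,0.02,0,0,0],
  [0,0,0,0,0,0],
  [0,0,0,0,0,0],
])

```text
clock: 22.8
position: [509.4, -11.1, 10.6]
tcp_rot: [0.0, -0.055, 0.998, -0.0]
contact_force: [-0.1, -0.1, -0.2]
grip_width: 0.445
finger_force: 40.8
```

Call:
creep_tool([
  [0,0,0,0,0,0],
  [0,0,0,0,0,0],
  [0,0,0,0,0,0],
  [0,0,0,0,0,0],
], aperture=0.65)

```text
clock: 23.2
position: [509.0, -10.9, 10.3]
tcp_rot: [-0.0, -0.055, 0.998, -0.0]
contact_force: [0.4, -0.2, -0.2]
grip_width: 0.647
finger_force: 0.0
```

Call:
creep_tool([
  [0,0,-0.16,0,0,0],
  [0,0,-0.3,0,0,0],
  [0,0,-0.6,0,0,0],
  [0,0,-0.8,0,0,0],
  [0,0,-0.3,0,0,0],
  [0,0,0,0,0,0],
  [0,0,0,0,0,0],
])

```text
clock: 23.9
position: [509.0, -10.9, 118.4]
tcp_rot: [0.0, -0.055, 0.998, -0.0]
contact_force: [-0.2, 0.8, 0.3]
grip_width: 0.652
finger_force: 0.0
```

```bash
python3 -c "
from h import *
plan(424,359.4,110,3.25)"
```

```text
shift [ 43.8 377.5   8.3] psi -3.031 rz -6.281 tilt [ 0.0007 -0.0002] clock 23.9 J [-0.18  0.25 -0.32  0.99 -0.   -0.29]
```

To row units: 40 mm is 0.8, 26 mm is 0.52.

Call:
creep_tool([
  [0.04,0.36,0,0,0,0],
  [0.1,0.8,0,0,0,0],
  [0.1,0.8,0,0,0,0],
  [0.1,0.8,0,0,0,0],
  [0.1,0.8,0,0,0,0],
  [0.1,0.8,0,0,0,0],
  [0.1,0.8,0,0,0,0],
  [0.1,0.8,0,0,0,0],
  [0.08,0.8,0,0,0,0],
  [0.06,0.52,0,0,0,0],
  [0,0.26,0,0,0,0],
  [0,0,0,0,0,0],
], aperture=0.62)

```text
clock: 25.1
position: [422.9, 359.6, 116.8]
tcp_rot: [-0.001, -0.056, 0.998, -0.001]
contact_force: [0.3, -0.2, -0.7]
grip_width: 0.62
finger_force: 0.0
```

Call:
creep_tool([
  [0,0,0,0,0,0],
  [0,0,0,0,0,0],
])

```text
clock: 25.3
position: [424.0, 357.5, 117.8]
tcp_rot: [-0.0, -0.054, 0.999, -0.0]
contact_force: [-0.4, 0.3, -0.2]
grip_width: 0.619
finger_force: 0.0
```

```bash
python3 -c "
from h import *
plan(424,359.4,25,3.25)
t=camrig.get_image('top')
for k,z in(('copper',22),('brass',14)):
  for c,s in blobs(t,HUES[k],100,30)[0]: print(k,c.round(1),s,cast('top',[c],z)[0].round(1))
cv2.imwrite('pics/d4.png',cv2.resize(t[160:250,90:310,::-1],(792,324),interpolation=2))"
```

```text
shift [-0.3  2.  92.8] psi -3.033 rz -6.283 tilt [-0.0008 -0.001 ] clock 25.3 J [ 0.56  0.33 -0.21  1.03 -0.    0.45]
copper [263.  199.8] [255 192  17  16 213] [510.8 -10.9  22. ]
copper [399.1 230. ] [392 223  16  15  96] [ 425.7 -359.8   22. ]
brass [248.2  47.6] [245  44   7   9  52] [941.1  21.7  14. ]
brass [260.7  59.6] [257  55   8  10  60] [905.  -12.6  14. ]
brass [272.9  71.9] [270  68   7  10  57] [868.5 -45.7  14. ]
brass [121.2 238. ] [112 230  17  15 125] [419.8 355.9  14. ]
```

View pics/d4.png

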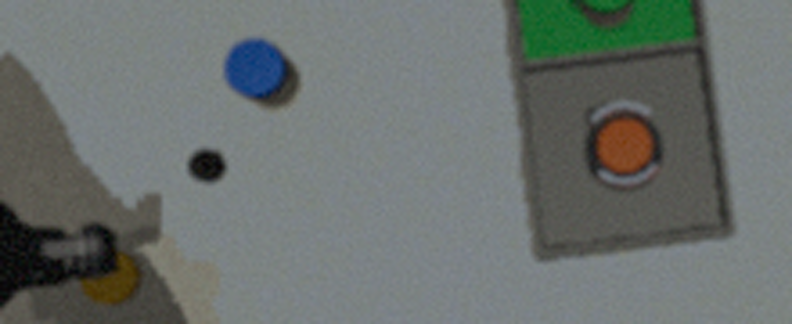

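The copper disc lies flat in the tube, at crop (625,146), world (511,-11) at z 22, and its area of 213 px matches a 40 mm disc. Now I'll grasp the brass disc.

The rows are not in the units I measure in: shifts go in shares of 50 mm and turns go in shares of 4 rad. I convert before sending: 40 mm is 0.8, 30 mm is 0.6.

Call:
creep_tool([
  [0,0.04,0.8,0,0,0],
  [0,0,0.6,0,0,0],
  [0,0,0.36,0,0,0],
  [0,0,0.1,0,0,0],
  [0,0,0,0,0,0],
  [0,0,0,0,0,0],
])

```text
clock: 25.95
position: [424.6, 360.9, 26.4]
tcp_rot: [0.001, -0.055, 0.999, 0.0]
contact_force: [0.3, -0.7, 0.6]
grip_width: 0.615
finger_force: 0.0
```

Call:
creep_tool([
  [0,0,0.1,0,0,0],
  [0,0,0.1,0,0,0],
  [0,0,0.1,0,0,0],
  [0,0,0.08,0,0,0],
  [0,0,0.06,0,0,0],
  [0,0,0,0,0,0],
  [0,0,0,0,0,0],
])

```text
clock: 26.65
position: [423.5, 360.9, 3.1]
tcp_rot: [-0.0, -0.055, 0.998, -0.0]
contact_force: [-0.4, -0.4, -0.8]
grip_width: 0.621
finger_force: 0.0
```

```bash
python3 -c "
from h import *
plan(424,359.4,2.5,3.25)"
```

```text
shift [-0.4 -1.5  0.6] psi -3.031 rz -6.281 tilt [-0.0002 -0.0003] clock 26.65 J [ 0.56  0.45 -0.35  0.77 -0.    0.45]
```

To row units: -1.5 mm is -0.03, 0.5 mm is 0.01.

Call:
creep_tool([
  [0,-0.03,0.01,0,0,0],
  [0,0,0,0,0,0],
  [0,0,0,0,0,0],
])

```text
clock: 26.95
position: [423.8, 359.4, 2.9]
tcp_rot: [0.0, -0.055, 0.998, 0.0]
contact_force: [0.5, -0.0, -0.2]
grip_width: 0.618
finger_force: 0.0
```

Call:
creep_tool([
  [0,0,0,0,0,0],
  [0,0,0,0,0,0],
  [0,0,0,0,0,0],
  [0,0,0,0,0,0],
  [0,0,0,0,0,0],
], aperture=0, force=40)

```text
clock: 27.45
position: [424.0, 359.6, 3.3]
tcp_rot: [0.0, -0.055, 0.998, 0.0]
contact_force: [-1.1, -1.0, 6.6]
grip_width: 0.446
finger_force: 39.9
```

```bash
python3 -c "
from h import *
plan(509.3,-11,110,3.25)"
```

```text
shift [ -44.1 -377.7 -106.8] psi -3.031 rz -6.281 tilt [0.0006 0.0003] clock 27.45 J [ 0.56  0.45 -0.35  0.77 -0.    0.45]
```

Call:
creep_tool([
  [0,0,-0.1,0,0,0],
  [0,0,-0.3,0,0,0],
  [0,0,-0.6,0,0,0],
  [0,0,-0.8,0,0,0],
  [0,0,-0.36,0,0,0],
  [0,0,0,0,0,0],
])

```text
clock: 28.05
position: [425.5, 360.6, 113.7]
tcp_rot: [0.002, -0.055, 0.998, 0.001]
contact_force: [0.0, -0.4, -1.7]
grip_width: 0.446
finger_force: 40.5
```

```bash
python3 -c "
from h import *
plan(509.3,-11,110,3.25)"
```

```text
shift [ -42.4 -378.5    3. ] psi -3.031 rz -6.281 tilt [0.0048 0.0029] clock 28.05 J [ 0.56  0.34 -0.22  1.01 -0.    0.45]
```

To row units: -40 mm is -0.8, -26 mm is -0.52.

Call:
creep_tool([
  [-0.04,-0.36,0,0,0,0],
  [-0.1,-0.8,0,0,0,0],
  [-0.1,-0.8,0,0,0,0],
  [-0.1,-0.8,0,0,0,0],
  [-0.1,-0.8,0,0,0,0],
  [-0.1,-0.8,0,0,0,0],
  [-0.1,-0.8,0,0,0,0],
  [-0.1,-0.8,0,0,0,0],
  [-0.08,-0.8,0,0,0,0],
  [-0.06,-0.52,0,0,0,0],
  [0,-0.28,0,0,0,0],
  [0,0,0,0,0,0],
])

```text
clock: 29.25
position: [508.3, -12.7, 109.4]
tcp_rot: [-0.001, -0.054, 0.999, 0.0]
contact_force: [-1.0, 0.8, -1.8]
grip_width: 0.445
finger_force: 40.7
```

Call:
creep_tool([
  [0,0,0.5,0,0,0],
  [0,0,0.24,0,0,0],
  [0,0,0.16,0,0,0],
  [0,0,0,0,0,0],
  [0,0,0,0,0,0],
])

```text
clock: 29.75
position: [509.1, -10.9, 65.9]
tcp_rot: [-0.0, -0.056, 0.998, -0.0]
contact_force: [0.8, -0.7, -1.8]
grip_width: 0.445
finger_force: 40.7
```

```bash
python3 -c "
from h import *
plan(509.5,-11,26,3.25)"
```

```text
shift [-0.4 -0.2 39.9] psi -3.030 rz -6.280 tilt [-0.0001 -0.    ] clock 29.75 J [-0.18  0.3  -0.4   0.87 -0.   -0.29]
```

To row units: 8 mm is 0.16, 7 mm is 0.14.

Call:
creep_tool([
  [0,0,0.16,0,0,0],
  [0,0,0.16,0,0,0],
  [0,0,0.16,0,0,0],
  [0,0,0.14,0,0,0],
  [0,0,0.1,0,0,0],
  [0,0,0.06,0,0,0],
  [0,0,0,0,0,0],
  [0,0,0,0,0,0],
])

```text
clock: 30.55
position: [509.1, -11.5, 26.9]
tcp_rot: [0.0, -0.055, 0.998, -0.0]
contact_force: [0.6, -0.1, -1.2]
grip_width: 0.445
finger_force: 40.7
```

```bash
python3 -c "
from h import *
plan(509.5,-11,25.5,3.25)"
```

```text
shift [-0.4  0.4  1.4] psi -3.031 rz -6.281 tilt [ 0.0001 -0.0001] clock 30.55 J [-0.18  0.35 -0.45  0.78 -0.   -0.29]
```

To row units: 1.2 mm is 0.024.

Call:
creep_tool([
  [0,0,0.024,0,0,0],
  [0,0,0,0,0,0],
  [0,0,0,0,0,0],
])

```text
clock: 30.85
position: [509.2, -11.5, 25.7]
tcp_rot: [0.0, -0.055, 0.998, -0.0]
contact_force: [0.6, -0.5, -1.9]
grip_width: 0.443
finger_force: 40.7
```

Call:
creep_tool([
  [0,0,0,0,0,0],
  [0,0,0,0,0,0],
  [0,0,0,0,0,0],
  [0,0,0,0,0,0],
], aperture=0.65)

```text
clock: 31.25
position: [509.2, -11.5, 25.7]
tcp_rot: [0.0, -0.055, 0.998, -0.0]
contact_force: [-0.5, -0.3, 0.3]
grip_width: 0.649
finger_force: 0.0
```

Call:
creep_tool([
  [0,0,-0.16,0,0,0],
  [0,0,-0.3,0,0,0],
  [0,0,-0.6,0,0,0],
  [0,0,-0.8,0,0,0],
  [0,0,-0.3,0,0,0],
  [0.08,0.8,0,0,0,0],
  [0.08,0.8,0,0,0,0],
  [0.08,0.8,0,0,0,0],
  [0.08,0.8,0,0,0,0],
  [0.08,0.8,0,0,0,0],
  [0,0.4,0,0,0,0],
  [0,0,0,0,0,0],
])

```text
clock: 32.45
position: [464.5, 207.4, 134.2]
tcp_rot: [0.0, -0.057, 0.998, 0.0]
contact_force: [0.2, -0.7, -0.2]
grip_width: 0.654
finger_force: 0.0
```

Call:
creep_tool([
  [0,0,0,0,0,0],
  [0,0,0,0,0,0],
  [0,0,0,0,0,0],
])

```text
clock: 32.75
position: [465.3, 204.0, 133.7]
tcp_rot: [0.0, -0.054, 0.999, -0.0]
contact_force: [0.2, 0.3, -0.3]
grip_width: 0.646
finger_force: 0.0
```

```bash
python3 -c "
from h import *
t=camrig.get_image('top');j=camrig.get_image('scene')
for k,z in(('copper',22),('brass',36),('red',60),('blue',60)):
  for c,s in blobs(t,HUES[k],100,30)[0]: print(k,c.round(1),s,cast('top',[c],z)[0].round(1))
cv2.imwrite('pics/end.png',np.hstack([cv2.resize(t[110:240,215:305,::-1],(254,367)),cv2.resize(j[150:270,215:345,::-1],(398,367))]))"
```

```text
copper [398.4 230. ] [390 223  17  15 113] [ 425.8 -358.    22. ]
brass [248.2  47.6] [245  44   7   9  52] [928.8  21.3  36. ]
brass [260.7  59.6] [257  55   8  10  61] [893.7 -12.2  36. ]
brass [272.9  72. ] [270  68   7  10  58] [857.5 -44.7  36. ]
brass [263.2 199.6] [255 192  17  16 219] [509.4 -11.1  36. ]
red [399.3 229.7] [391 222  18  16 231] [ 424.5 -346.7   60. ]
blue [133.9  47.3] [127  41  14  14 146] [919.3 322.8  60. ]
blue [483.9 215.4] [ 457  161   55   86 1104] [ 456.4 -557.2   60. ]
blue [160.5 178.7] [153 171  17  16 206] [564.4 247.2  60. ]
blue [353.5 221.1] [347 215  14  14 161] [ 447.8 -234.9   60. ]
blue [  7.7 326.9] [  0 304  20  62 824] [217.7 592.2  60. ]
```

View pics/end.png

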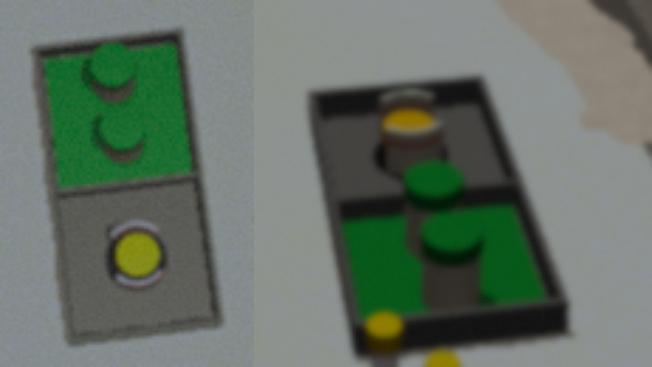

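The brass disc sits flat and centred in the tube at the red line, with both jars upright on the mat and the other jars unmoved. I'll hand the job in.

```bash
python3 -c "
from cell import env, camrig, get_obs
print(env.finish_job())"
```

```text
the job is handed in; nothing more can be done
None
```

The job is handed in at about 33 s with no verdict shown: both green-capped jars stand upright on the mat, the magazine holds copper below and brass flat on top at the red line, and the blue jar, red jar and steel disc were not touched.

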